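# Open the bonding press with its lever

### The job

Open the bonding press and keep it open: first push the steel weight off the heavy flap so that it stands wholly on the ledge beside it, sliding it with the fingertips and never lifting or tipping it. Then press the red pad at the long end of the lever down as far as it goes, so that the short end raises the flap, and finish while still holding the pad down with the fingers. Do not raise the flap with the fingers or while the weight is on it, and leave everything else where it lies.

Things in the scene. Friction and masses are not known exactly. Their poses are not given: they have to be found in the camera images.
- press: grey bonding press fixed to the bench. Origin: on the bench, straight under the middle of the closed flap. x points from the lever side (front) to the flap's hinge (back), y from the ledge to the lever's red pad, z up. Its deck, level with the closed flap, is 60 mm above the bench: ledge at y -58..-171 mm, hinge block at x 48..85 mm, wall on the pad side at y 57..76 mm
- ledge_center (a point): middle of the ledge, a flat deck with a light wooden top beside the flap, level with it (press frame 0, -114.5, 60 mm). The ledge is 113 mm long along press y and spans x -58..85 mm; a rim at its far end (y -171..-177 mm) stands 8 mm above it
- weight: ground steel weight with dark leather on top, 62 x 62 x 51 mm high, about 0.9 kg, loose; starts on the closed flap. Origin: centre of its underside; z up
- flap (a joint): angle in rad of the heavy steel flap (about 2.6 kg, 1.9 to 3.6), hinged along its back edge (x = 45 mm in the press frame): 0 shut and flush with the ledge; grows as its front edge rises; about 0.29 with the lever fully down. Falls shut when the lever is let go
- flap_center (a point): middle of the top face of the steel flap, 90 mm (press x) by 110 mm (press y), 16 mm thick; moves with the flap
- lever (a joint): angle in rad of the lever: 0 at rest with the red pad up, 0.6 at its stop with the pad fully down. It lies along press y in front of the flap, on a pin at press x -76, y 24 mm, 58 mm above the bench; its short end (58 mm) sits under a tab of the flap, its long end carries the pad. Pressing the pad takes about 3 to 8 N all the way; it comes back up when released
- lever_pad (a point): centre of the top of the red pad (38 mm along press x, 42 mm along the lever), 120 mm along the lever from the pin and 11 mm above the lever's centre line; moves with the lever. At rest at press x -76, y 135 mm, 104 mm above the bench, outer end tilted up 0.3 rad; fully down at y 142 mm, 33 mm above the bench, outer end tilted down 0.3 rad. Free space round it
- buckle_1: brass buckle, 43 x 54 x 10 mm; bystander, loose on the bench, to be left alone. Origin: centre of its underside
- crepe_rubber: tan block of crepe rubber, 42 x 60 x 18 mm; bystander, loose on the bench, to be left alone. Origin: centre of its underside
- tape_roll: roll of paper tape lying flat, 105 mm across, 26 mm high; bystander, loose on the bench, to be left alone. Origin: centre of its underside
- sanding_block: beech sanding block, 35 x 86 x 27 mm; bystander, loose on the bench, to be left alone. Origin: centre of its underside
- beeswax: yellow block of beeswax, 38 x 55 x 22 mm; bystander, loose on the bench, to be left alone. Origin: centre of its underside
- spool_2: wooden spool of orange thread, 65 x 54 x 44 mm; bystander, loose on the bench, to be left alone. Origin: centre of its underside
- glue_bottle: white glue bottle, 46 mm across, 101 mm high; bystander, loose on the bench, to be left alone. Origin: centre of its underside
Not all that is in view belongs to the job. There is more than one size of the weight; the job needs the largest.

How it is judged (in metres and radians):
On the way, in this order (a step that is already met when the one before it is completed fails the run):
1. the weight stands upright and wholly on the ledge, clear of the flap, let go (y of weight in the frame of press between -0.15 and -0.086 m and x of weight in the frame of press between -0.03 and 0.057 m and z of weight in the frame of press between 0.053 and 0.068 m and angle between weight's own z axis and vertical below 0.1 rad and contact force between weight and flap below 0.1 N and contact force between weight and the fingers below 0.2 N and linear speed of weight below 0.02 m/s and value of joint lever below 0.1 rad), for 0.2 s.
2. the fingers have pressed the pad down and the lever has raised the flap (value of joint lever above 0.5 rad and value of joint flap above 0.2 rad and contact force between the fingers and lever above 0.5 N), for 0.2 s.
At the end, for the whole second after the job is handed in: The fingers hold the red pad down (more than 0.5 N, lever at least 0.54 of its 0.6 rad), the flap is raised at least 0.24 rad by the lever alone, and the weight stands still and upright wholly on the ledge, touching neither flap nor fingers (y of weight in the frame of press between -0.15 and -0.086 m and x of weight in the frame of press between -0.03 and 0.057 m and z of weight in the frame of press between 0.053 and 0.068 m and angle between weight's own z axis and vertical below 0.1 rad and contact force between weight and flap below 0.1 N and contact force between weight and the fingers below 0.2 N and linear speed of weight below 0.02 m/s and value of joint lever above 0.54 rad and value of joint flap above 0.24 rad and contact force between the fingers and lever above 0.5 N and contact force between each of the arm, the fingers and flap below 0.3 N); the arm keeps its last pose, push and grip.
It fails at once if the weight is lifted (more than 12 mm) (z of weight in the frame of press above 0.073 m).
It fails at once if the weight is tipped over or falls off the press (angle between weight's own z axis and vertical above 0.35 rad or z of weight in the frame of press below 0.04 m).
It fails at once if the flap is raised with the weight still on it (value of joint flap above 0.06 rad and contact force between weight and flap above 0.5 N).
It fails at once if the flap is raised other than by the lever (value of joint flap above 0.1 rad and value of joint lever below 0.1 rad).
It fails at once if a bystander is moved (more than 30 mm) (distance of any of buckle_1, crepe_rubber, tape_roll, sanding_block, beeswax, spool_2, glue_bottle from where it was at the start of the episode above 0.03 m).
It also fails if it takes over 45 s, if anything falls off the work surface, if the arm or the gripper's body presses on something with over 40 N, if the wrist force passes 120 N, or if a joint passes its speed limit or range.

### The arm

A 6-joint arm with a two-finger parallel gripper is mounted at the origin on a cart in front of the work surface, level with it; the furniture and walls round the work are solid. World frame = base frame: x ahead of the robot, y to its left, z up, the work surface at z = 0. Lengths are in mm, angles in rad, forces in N, time in s.
With the tool pointing down it reaches from about 400 to 925 mm from the base axis. Payload 12.5 kg.
Tool frame: the origin (TCP) lies at the very end of the fingers, on their centre line; the grasp point (between the pads) lies 19 mm behind it; x points along the fingers, y is the direction in which the jaws open and shut, and the axes are right-handed (so a half turn about x gives the same grasp; the last joint's range is limited). The gripper opens to 95 mm and grips with 3 to 60 N. Pads are 20 mm wide; open, the fingers measure 119 mm over their backs; the gripper's body (75 mm by 180 mm) begins 59 mm behind the grasp point.
Start: joints at [1.002, 0.491, 1.559, -0, 1.092, -0.106], TCP at [279.022, 559.28, 214.661] pointing down, gripper open.
Joint ranges: [-3.1, 3.1], [-0.84, 2.19], [0.05, 2.79], [-1.13, 4.28], [0.06, 2.93], [-2.69, 2.69]. Speed limits (rad/s): [2.22, 2.22, 2.79, 3.14, 3.14, 3.14].

### API

Orientations are given as [roll, pitch, yaw] about the fixed x, y, z axes, in that order (R = Rz(yaw) Ry(pitch) Rx(roll)).
In Python, from cell import * gives the robot as it stands.
- The arm moves only by the tool step_arm, never from a script. Its argument "steps" is a list of rows, each a list of 4 numbers: the shift along the tool's x, y, z in units of 50 mm (1.0 is 50 mm), then the turn about the tool's x in units of 8 degrees (1.0 is 8 degrees). A call has 1 to 20 rows; each row shifts and turns the commanded pose from where the row before left it, along the tool's axes as they then stand; what a row does not reach is not made up. A row lasts 1/8 s, in which the tool goes at most 62.5 mm and 10.7 degrees, less where a joint would pass 70% of its speed; a pose out of reach is approached as far as the arm can. A call is refused whole if a number of a shift passes 1 or a number of a turn 1, either way. A call with a gripper value outside its range is refused whole. "jaw" is the closure, from 0 (fully open) to 1 (shut), set as the call begins (left out, the last holds). The fingers move at their own pace and stop on an object; the grip force is fixed at half the most. Time passes only in rows, so rows that do not move let the fingers close. It gives the time, the measured TCP pose, the force and the opening at its end, in the units of the state.
- state(): the state, without advancing time (a new reading comes with each control period).
- read_camera(name): name is "scene" or "top"; returns the picture (400x640x3 uint8, red, green, blue); there is no depth.
- camera_info(name): a dict with "mtx" (3x3 intrinsics, pixels), "k1" (the pictures are not rectified: a ray, as slopes to the right and down, at radius r is drawn at 1 + k1 r^2 times it, then the intrinsics apply), "eye" and "attitude" of the camera in the world. Camera axes: x right, y down, z forward; pixel columns grow to the right and rows downward; lengths in mm; the calibration is good to about 2 mm. A picture is of the moment at which its call begins. camera_info takes no time and is no camera call.
- job_done(): hands the job in, once; it reports no verdict.
The state is a dict: "t": time; "joints": joint angles; "qvel": joint speeds; "tau": joint torques, N m; "eef_pos": TCP position; "tcp_rot": TCP orientation; "ft_force": force on the tool from outside, world axes, zero at the start; "moment": the same for the moment, N m; "opening": opening from 0.0 (shut) to 1.0 (fully open).
Only numpy, scipy, OpenCV 4.12 (cv2) and the standard library are available. Lean on these libraries where they do the work, as an engineer would, in place of code of your own. Each camera call takes 0.05 s, during which the arm holds its last target.

## Working session

There is one attempt and no reset: what is moved stays moved. The work goes in short steps, Python scripts to look and compute and a tool call to move; the robot and the scene stay as the last step left them, time stands still between calls to the robot, and variables do not carry over. Pictures are saved under pics/ and viewed, and the job is handed in when it is done.

Besides the shell and the picture viewer there is one more tool, called after "Emit:" by a JSON object that holds its "name" and its "arguments", one argument or row to a line. step_arm: Moves the arm, as the interface text tells. Its arguments: {"type":"object","properties":{"steps":{"type":"array","items":{"type":"array","items":{"type":"number"}}},"jaw":{"type":"number"}},"required":["steps"]}

```bash
mkdir -p pics; ls; python3 - <<'E'
from cell import *
import cv2
print(state())
for n in("scene","top"):
    print(n,camera_info(n))
    cv2.imwrite(f"pics/{n}0.png",read_camera(n)[:,:,::-1])
E
```

```text
pics
{'t': 0.0, 'joints': array([ 1.00238835e+00,  4.91590047e-01,  1.55945319e+00, -1.49820190e-05,
        1.09171048e+00, -1.05633668e-01]), 'qvel': array([-1.45167123e-03,  4.74234194e-04, -4.09589173e-06,  4.33444464e-04,
       -7.42814111e-04,  5.78720135e-04]), 'tau': array([ 7.80684186e-04, -6.12633634e+01, -2.58186400e+01,  6.93103625e-02,
        4.80963592e-02, -7.99474287e-05]), 'eef_pos': array([278.88738312, 559.04932759, 214.04152454]), 'tcp_rot': array([-1.66498641,  1.56963519, -2.1277538 ]), 'ft_force': array([0.10811018, 0.40842611, 0.60662121]), 'moment': array([-0.01828301, -0.01379111, -0.01500702]), 'opening': 0.9985580059409416}
scene {'mtx': array([[394.47367637,   0.        , 315.58652371],
       [  0.        , 394.47367637, 200.88608583],
       [  0.        ,   0.        ,   1.        ]]), 'k1': -0.036518654894802445, 'eye': array([-284.58985434, -845.08119452,  537.93107243]), 'attitude': array([-1.99766136,  0.00949729, -0.97617818])}
top {'mtx': array([[455.34912608,   0.        , 319.03790627],
       [  0.        , 455.34912608, 197.91320411],
       [  0.        ,   0.        ,   1.        ]]), 'k1': -0.046608461834949204, 'eye': array([ 298.9824469 , -327.23501142, 1184.0457184 ]), 'attitude': array([-2.93359343,  0.00466076, -1.45382659])}
```

View pics/scene0.png

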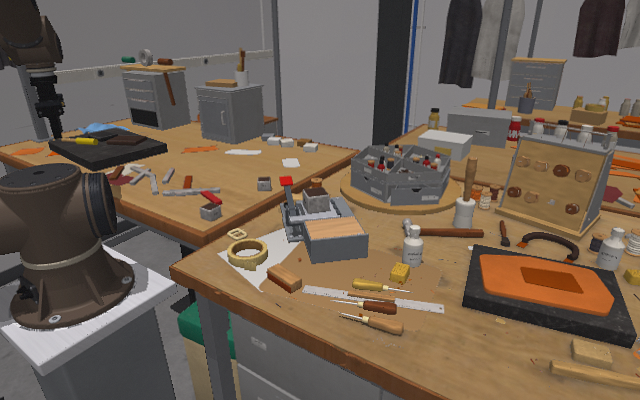

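View pics/top0.png

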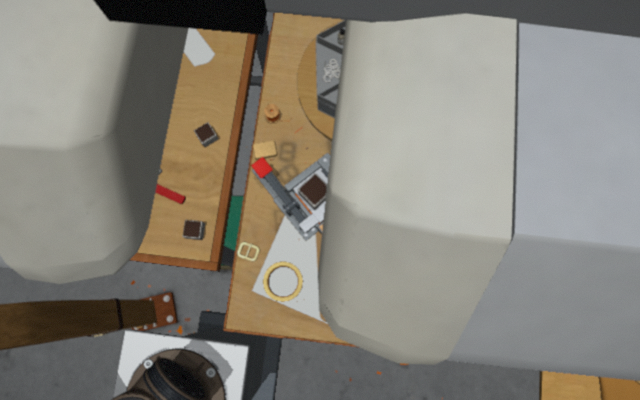

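```bash
cat > h.py <<'E'
import numpy as np, cv2
from scipy.spatial.transform import Rotation as R
from cell import *
def cam(n):
    c=camera_info(n); return c['mtx'],c['k1'],np.array(c['eye']),R.from_euler('xyz',c['attitude']).as_matrix()
def ray(n,u,v):
    K,k1,e,A=cam(n)
    d=np.array([(u-K[0,2])/K[0,0],(v-K[1,2])/K[1,1]]); p=d.copy()
    for _ in range(20): p=d/(1+k1*(p@p))
    r=A@np.array([p[0],p[1],1]); return e,r/np.linalg.norm(r)
def plane(n,u,v,z):
    e,r=ray(n,u,v); return e+r*(z-e[2])/r[2]
def two(a,b):
    e1,r1=ray('scene',*a); e2,r2=ray('top',*b)
    M=np.stack([r1,-r2],1); s=np.linalg.lstsq(M,e2-e1,rcond=None)[0]
    p,q=e1+s[0]*r1,e2+s[1]*r2; return (p+q)/2,np.linalg.norm(p-q)
def proj(n,P):
    K,k1,e,A=cam(n); q=A.T@(np.array(P)-e); s=q[:2]/q[2]; s=s*(1+k1*(s@s)); return K[0,0]*s[0]+K[0,2],K[1,1]*s[1]+K[1,2]
E
python3 - <<'E'
import cv2
a=cv2.imread('pics/scene0.png')[160:280,220:380]; cv2.imwrite('pics/sc.png',cv2.resize(a,None,fx=5,fy=5,interpolation=cv2.INTER_CUBIC))
a=cv2.imread('pics/top0.png')[130:250,220:350]; cv2.imwrite('pics/tc.png',cv2.resize(a,None,fx=5,fy=5,interpolation=cv2.INTER_CUBIC))
E
```

```text
(no output)
```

View pics/sc.png

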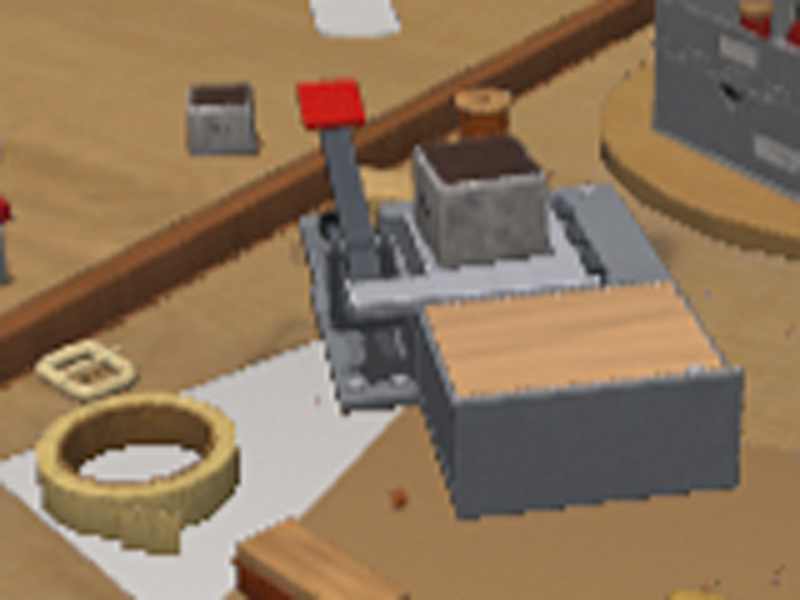

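View pics/tc.png

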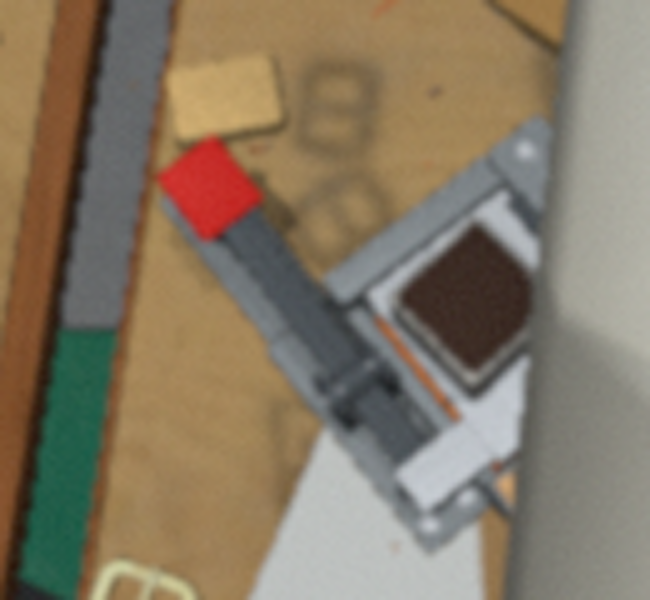

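```bash
python3 - <<'E'
from h import *
S=lambda x,y:(x/5+220-.4,y/5+160-.4); T=lambda x,y:(x/5+220-.4,y/5+130-.4)
def red(f,box):
    im=cv2.imread(f); m=cv2.inRange(im,(0,0,150),(70,70,255)); x0,y0,x1,y1=box
    k=np.zeros_like(m); k[y0:y1,x0:x1]=m[y0:y1,x0:x1]; M=cv2.moments(k,True); return M['m10']/M['m00'],M['m01']/M['m00'],M['m00']
a=red('pics/scene0.png',(270,170,300,190)); b=red('pics/top0.png',(245,150,280,185)); print(a,b)
pad=two(a[:2],b[:2]); print('pad',pad)
print('w -x+y',two(S(415,147),T(395,300))); print('w +x+y',two(S(530,137),T(475,225))); print('w -x-y',two(S(440,181),T(475,387)))
W={k:plane('scene',*S(*p),111) for k,p in {'a':(415,147),'b':(530,137),'c':(550,183),'d':(440,181)}.items()}; print(W)
for p in [(415,308),(455,398),(668,283),(735,368)]: print('ledge',p,plane('scene',*S(*p),60)[:2])
print('tab corners z60 top',[plane('top',*T(*p),60)[:2] for p in [(395,470),(425,515),(495,460)]])
E
```

```text
(285.77319587628864, 180.15463917525773, 97.0) (261.3164556962025, 167.10970464135022, 237.0)
pad (array([ 585.29207294, -144.11131471,  101.53370462]), np.float64(2.1828476840420565))
w -x+y (array([ 536.64692105, -243.08327462,  112.18532332]), np.float64(3.469605728289671))
w +x+y (array([ 582.82826376, -282.12510705,  110.07521856]), np.float64(9.537017614981446))
w -x-y (array([ 498.13842772, -286.94636459,  116.0643404 ]), np.float64(2.813190427879799))
{'a': array([ 537.60388006, -240.23309382,  111.        ]), 'b': array([ 584.79667138, -286.48521462,  111.        ]), 'c': array([ 536.27617685, -330.44046942,  111.        ]), 'd': array([ 506.4419603 , -279.28530163,  111.        ])}
ledge (415, 308) [ 457.85631422 -296.26295583]
ledge (455, 398) [ 391.84641631 -367.62632811]
ledge (668, 283) [ 555.83050518 -393.49049294]
ledge (735, 368) [ 491.85380454 -466.97254619]
tab corners z60 top [array([ 463.04781946, -251.35007024]), array([ 442.36934947, -268.99784381]), array([ 473.84924563, -300.31161704])]
```

```bash
cat >> h.py <<'E'
def kabsch(P,Q):
    P=np.array(P,float);Q=np.array(Q,float);p=P-P.mean(0);q=Q-Q.mean(0)
    th=np.arctan2((p[:,0]*q[:,1]-p[:,1]*q[:,0]).sum(),(p*q).sum())
    c,s=np.cos(th),np.sin(th);M=np.array([[c,-s],[s,c]]);t=Q.mean(0)-M@P.mean(0)
    return th,t,(P@M.T+t-Q)
E
python3 - <<'E'
from h import *
th,t,r=kabsch([(-76,135),(-58,-58),(85,-58)],[(585.3,-144.1),(457.9,-296.3),(555.8,-393.5)])
print(th,np.degrees(th),t,r)
c,s=np.cos(th),np.sin(th);M=np.array([[c,-s],[s,c]])
im=cv2.imread('pics/scene0.png');it=cv2.imread('pics/top0.png')
a=cv2.resize(im[160:280,220:380],None,fx=5,fy=5,interpolation=cv2.INTER_CUBIC);b=cv2.resize(it[130:250,220:350],None,fx=5,fy=5,interpolation=cv2.INTER_CUBIC)
pts=[(-58,-58,60),(85,-58,60),(-58,-171,60),(85,-171,60),(-58,-177,68),(85,-177,68),(48,-58,60),(48,57,60),(48,76,60),(85,76,60),(-76,135,104),(-76,24,58),(-45,-55,60),(-45,55,60)]
for p in pts:
    w=np.r_[M@p[:2]+t,p[2]]
    u=proj('scene',w);cv2.circle(a,(int((u[0]-220+.5)*5),int((u[1]-160+.5)*5)),3,(0,255,0),-1)
    u=proj('top',w);cv2.circle(b,(int((u[0]-220+.5)*5),int((u[1]-130+.5)*5)),3,(0,255,0),-1)
cv2.imwrite('pics/s1.png',a);cv2.imwrite('pics/t1.png',b)
for q in [(537.1,-241.7),(584,-284.5),(536.3,-330.4),(504,-281)]: print(M.T@(np.array(q)-t))
E
```

```text
-0.8006033484856095 -45.871192932266894 [ 539.82655485 -294.10008037] [[-1.4904486  -1.45212174]
 [-0.08835003  3.44706755]
 [ 1.57879863 -1.99494581]]
[-39.50996533  34.52774485]
[23.86610072 38.3909369 ]
[ 23.599775   -27.80595933]
[-34.34801774 -16.59421029]
```

View pics/s1.png

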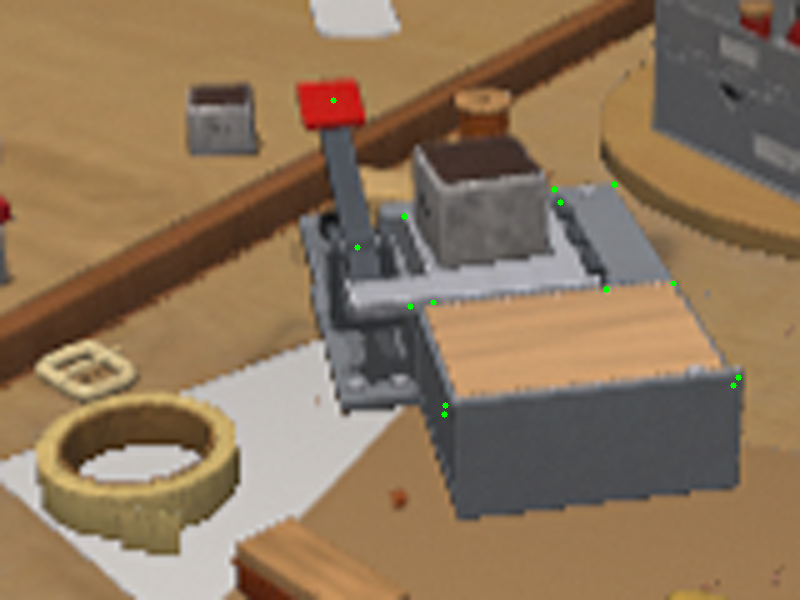

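View pics/t1.png

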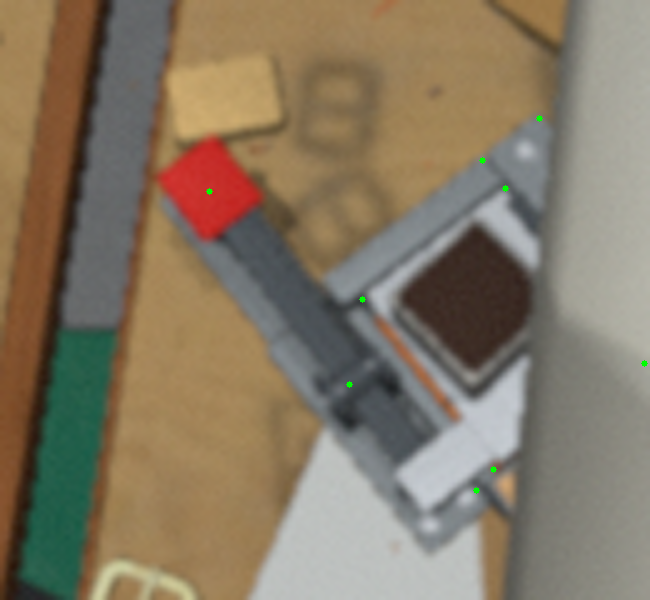

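```bash
python3 - <<'E'
from h import *
from scipy.optimize import least_squares
S=lambda x,y:(x/5+220-.5,y/5+160-.5); T=lambda x,y:(x/5+220-.5,y/5+130-.5)
C=[('scene',(-58,-58,60),S(415,307)),('scene',(85,-58,60),S(671,283)),('scene',(-58,-177,68),S(455,401)),('scene',(85,-177,68),S(743,371)),
('scene',(-76,135,104),(285.77,180.15)),('top',(-76,135,104),(261.32,167.11)),('top',(48,76,60),T(487,157)),('top',(-45,55,60),T(364,298)),('scene',(85,76,60),S(613,184))]
def f(v):
    c,s=np.cos(v[0]),np.sin(v[0]);o=[]
    for n,p,u in C:
        q=proj(n,(c*p[0]-s*p[1]+v[1],s*p[0]+c*p[1]+v[2],p[2])); o+=[q[0]-u[0],q[1]-u[1]]
    return np.array(o)
r=least_squares(f,[-.8,539,-294],loss='soft_l1');print(r.x,np.degrees(r.x[0]));print(f(r.x).reshape(-1,2).round(1))
th,t=r.x[0],r.x[1:];c,s=np.cos(th),np.sin(th);M=np.array([[c,-s],[s,c]])
for n,u in [('top',T(395,300)),('top',T(475,223)),('top',T(475,387)),('scene',S(415,147)),('scene',S(530,137)),('scene',S(550,185)),('scene',S(440,181))]:
    print(n,M.T@(plane(n,*u,111)[:2]-t))
def P(x,y): return M@np.array([x,y])+t
print('pad',P(-76,135),'w0',P(-5,5),'L',P(0,-118))
st=state();print(R.from_euler('xyz',st['tcp_rot']).as_matrix().round(3))
E
```

```text
[  -0.789319    541.82499556 -294.39638642] -45.224647285067114
[[-0.1 -0.2]
 [ 1.  -0.4]
 [-0.4  0.7]
 [ 0.2  0.6]
 [ 0.4 -0.6]
 [-0.1  0.5]
 [-1.  -0. ]
 [-0.2 -0.2]
 [ 0.4 -0.2]]
top [-38.25918761  32.89348318]
top [15.85367292 39.34244645]
top [-34.15705079 -24.77276649]
scene [-41.58328603  35.92798532]
scene [24.52778571 36.86092075]
scene [ 20.98357272 -31.21476033]
scene [-35.79967374 -13.75808163]
pad [ 584.12896019 -145.36157647] w0 [ 541.85271998 -287.32537296] L [ 458.0598886  -377.50719712]
[[-0.001  0.446  0.895]
 [-0.001  0.895 -0.446]
 [-1.    -0.001 -0.   ]]
```

```bash
python3 - <<'E'
from h import *
for u in [(330,300),(350,20),(400,355),(450,350),(265,10),(140,240),(60,280)]:
    e,r=ray('top',*u)
    print(u,[(z,(e+r*(z-e[2])/r[2])[:2].round(),np.round(proj('scene',e+r*(z-e[2])/r[2]))) for z in (1000,850,700,550,400)])
E
```

```text
(330, 300) [(1000, array([ 297., -331.]), array([ 241., -326.])), (850, array([ 295., -334.]), array([ 248., -198.])), (700, array([ 294., -337.]), array([255., -84.])), (550, array([ 292., -340.]), array([261.,  16.])), (400, array([ 291., -343.]), array([267., 102.]))]
(350, 20) [(1000, array([ 421., -326.]), array([ 292., -278.])), (850, array([ 520., -325.]), array([ 325., -150.])), (700, array([ 620., -324.]), array([348., -55.])), (550, array([ 719., -324.]), array([366.,  17.])), (400, array([ 819., -323.]), array([379.,  73.]))]
(400, 355) [(1000, array([ 279., -360.]), array([ 248., -344.])), (850, array([ 263., -387.]), array([ 261., -219.])), (700, array([ 247., -414.]), array([273., -98.])), (550, array([ 231., -441.]), array([285.,  15.])), (400, array([ 215., -468.]), array([296., 117.]))]
(450, 350) [(1000, array([ 283., -379.]), array([ 261., -348.])), (850, array([ 271., -422.]), array([ 284., -225.])), (700, array([ 258., -465.]), array([ 306., -102.])), (550, array([ 245., -507.]), array([327.,  14.])), (400, array([ 232., -550.]), array([346., 121.]))]
(265, 10) [(1000, array([ 422., -287.]), array([ 274., -269.])), (850, array([ 522., -254.]), array([ 296., -141.])), (700, array([ 622., -222.]), array([311., -50.])), (550, array([ 722., -189.]), array([323.,  18.])), (400, array([ 822., -156.]), array([332.,  70.]))]
(140, 240) [(1000, array([ 312., -251.]), array([ 210., -296.])), (850, array([ 322., -189.]), array([ 197., -167.])), (700, array([ 332., -127.]), array([189., -63.])), (550, array([342., -65.]), array([183.,  19.])), (400, array([352.,  -3.]), array([178.,  86.]))]
(60, 280) [(1000, array([ 291., -221.]), array([ 186., -295.])), (850, array([ 285., -135.]), array([ 161., -165.])), (700, array([279., -49.]), array([142., -62.])), (550, array([273.,  37.]), array([128.,  20.])), (400, array([267., 124.]), array([118.,  87.]))]
```

Emit:
{"name": "step_arm", "arguments": {
  "steps": [
    [-1,0,0,0],
    [0,-0.65,0.7,0],
    [0,-0.65,0.7,0],
    [0,-0.65,0.7,0],
    [0,-0.65,0.7,0]
  ],
  "jaw": 0.65
}}

```text
t: 0.72
eef_pos: [346.5, 378.9, 264.5]
tcp_rot: [-1.866, 1.571, -2.328]
ft_force: [0.8, -0.1, 0.5]
opening: 0.533
```

Emit:
{"name": "step_arm", "arguments": {
  "steps": [
    [0,-0.65,0.7,0],
    [0,-0.65,0.7,0],
    [0,-0.65,0.7,0],
    [0,-0.65,0.7,0],
    [0,-0.65,0.7,0],
    [0,-0.65,0.7,0],
    [0,-0.65,0.7,0]
  ]
}}

```text
t: 1.6
eef_pos: [464.2, 66.0, 264.6]
tcp_rot: [2.907, 1.571, 2.445]
ft_force: [0.9, 0.9, -0.1]
opening: 0.35
```

```bash
python3 - <<'E'
from h import *
a=read_camera('scene'); b=read_camera('top')
cv2.imwrite('pics/m1.png',np.hstack([a,b])[:,:,::-1][:, ::1][::1] if 0 else cv2.resize(np.hstack([a,b])[:,:,::-1],(800,250)))
E
```

```text
(no output)
```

View pics/m1.png

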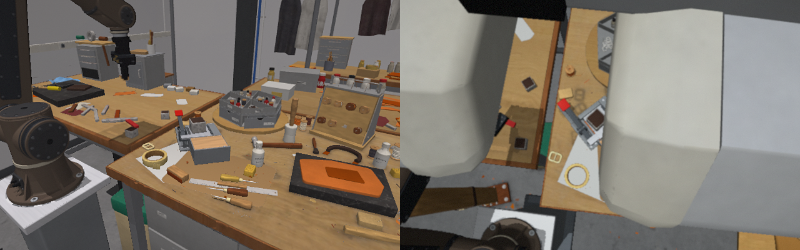

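Emit:
{"name": "step_arm", "arguments": {
  "steps": [
    [0,-0.65,0.7,0],
    [0,-0.65,0.7,0],
    [0,-0.65,0.7,0],
    [0,-0.65,0.7,0],
    [0,-0.65,0.7,0],
    [0,-0.65,0.7,0],
    [0,-0.65,0.7,0]
  ]
}}

```text
t: 2.58
eef_pos: [582.0, -246.2, 264.3]
tcp_rot: [2.69, 1.57, 2.227]
ft_force: [-0.4, 0.3, 0.1]
opening: 0.351
```

Emit:
{"name": "step_arm", "arguments": {
  "steps": [
    [0,0,0,1],
    [0,0,0,1],
    [0,0,0,1],
    [0,0,0,1],
    [0,0,0,1],
    [0,0,0,1],
    [0,0,0,1],
    [0,0,0,1],
    [0,0,0,1],
    [0,0,0,1],
    [0,0,0,1],
    [0,0,0,1],
    [0,0,0,1],
    [0,0,0,0.6],
    [0,0,0,0]
  ]
}}

```text
t: 4.45
eef_pos: [581.7, -244.8, 264.3]
tcp_rot: [-1.624, 1.57, 2.299]
ft_force: [-0.6, 0.7, 0.2]
opening: 0.351
```

```bash
cat >> h.py <<'E'
TH=-0.789319; T0=np.array([541.825,-294.396]); MP=np.array([[np.cos(TH),-np.sin(TH)],[np.sin(TH),np.cos(TH)]])
def press(p): return MP.T@(np.array(p)[:2]-T0)
def rep():
    s=state();A=R.from_euler('xyz',s['tcp_rot']).as_matrix();print(s['t'],s['eef_pos'].round(1),'press',press(s['eef_pos']).round(1),'F',s['ft_force'].round(1),'op',s['opening']);print(A.round(3),'yaw y',np.degrees(np.arctan2(A[1,1],A[0,1])))
E
python3 - <<'E'
from h import *
rep()
a=read_camera('scene'); b=read_camera('top')
cv2.imwrite('pics/m2.png',np.hstack([cv2.resize(a[100:280,220:380],None,fx=2.5,fy=2.5),cv2.resize(b[100:280,200:360],None,fx=2.5,fy=2.5)])[:,:,::-1])
E
```

```text
4.45 [ 581.7 -244.8  264.3] press [-7.2 63.3] F [-0.6  0.7  0.2] op 0.35073671953505514
[[-0.     0.704 -0.71 ]
 [ 0.    -0.71  -0.704]
 [-1.    -0.001 -0.   ]] yaw y -45.255786496545
```

View pics/m2.png

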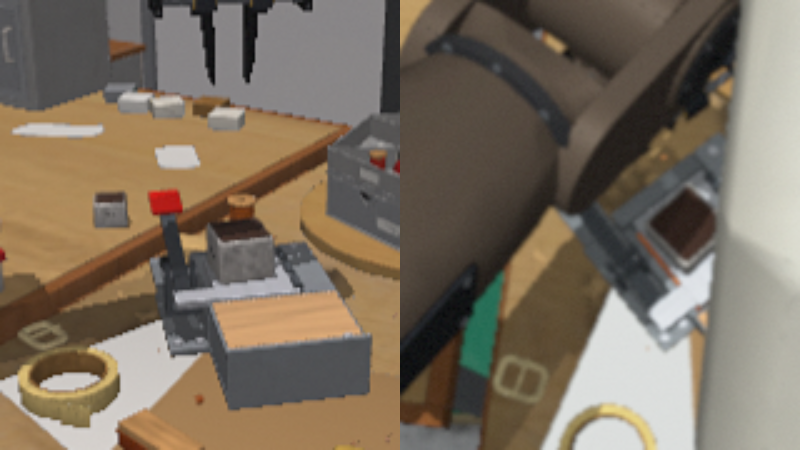

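Emit:
{"name": "step_arm", "arguments": {
  "steps": [
    [0.7,0,0,0],
    [0.7,0,0,0],
    [0.7,0,0,0],
    [0.7,0,0,0],
    [0.3,0,0,0],
    [0.3,0,0,0],
    [0,0,0,0]
  ]
}}

```text
t: 5.42
eef_pos: [581.5, -245.4, 94.3]
tcp_rot: [-1.469, 1.57, 2.452]
ft_force: [-0.2, -0.3, -0.2]
opening: 0.351
```

```bash
python3 - <<'E'
from h import *
rep()
a=read_camera('scene')
cv2.imwrite('pics/m3.png',cv2.resize(a[150:270,240:380],None,fx=5,fy=5)[:,:,::-1])
E
```

```text
5.425 [ 581.5 -245.4   94.3] press [-6.8 62.7] F [-0.2 -0.3 -0.2] op 0.3514261173965651
[[-0.001  0.703 -0.711]
 [ 0.    -0.711 -0.703]
 [-1.    -0.001  0.   ]] yaw y -45.29982412329947
```

View pics/m3.png

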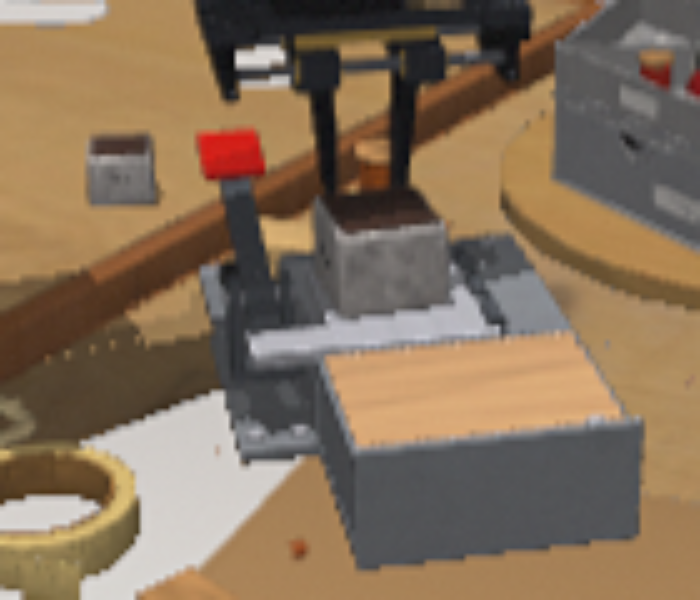

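Emit:
{"name": "step_arm", "arguments": {
  "steps": [
    [0.22,0,0,0],
    [0.2,0,0,0],
    [0,0,0.12,0],
    [0,0,0.12,0],
    [0,0,0.12,0],
    [0,0,0.12,0],
    [0,0,0.12,0],
    [0,0,0.12,0],
    [0,0,0.12,0],
    [0,0,0.12,0],
    [0,0,0.12,0],
    [0,0,0.12,0]
  ]
}}

```text
t: 6.98
eef_pos: [538.9, -287.7, 74.0]
tcp_rot: [2.612, 1.57, 0.25]
ft_force: [3.8, 3.5, 0.9]
opening: 0.353
```

```bash
python3 - <<'E'
from h import *
rep()
a=read_camera('scene')
cv2.imwrite('pics/m4.png',cv2.resize(a[150:270,240:380],None,fx=5,fy=5)[:,:,::-1])
E
```

```text
6.975 [ 538.9 -287.7   74. ] press [-6.8  2.7] F [3.8 3.5 0.9] op 0.3532762655618193
[[ 0.001  0.703 -0.711]
 [ 0.    -0.711 -0.703]
 [-1.     0.    -0.001]] yaw y -45.333074443161884
```

View pics/m4.png

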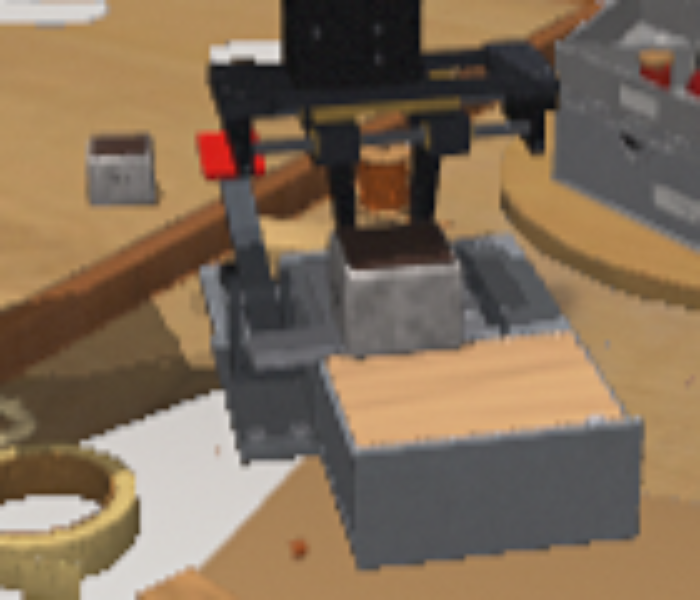

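Emit:
{"name": "step_arm", "arguments": {
  "steps": [
    [0,0,0.12,0],
    [0,0,0.12,0],
    [0,0,0.12,0],
    [0,0,0.12,0],
    [0,0,0.12,0],
    [0,0,0.12,0],
    [0,0,0.12,0],
    [0,0,0.12,0],
    [0,0,0.12,0],
    [0,0,0.12,0],
    [0,0,0.1,0],
    [0,0,0,0]
  ]
}}

```text
t: 8.52
eef_pos: [492.2, -333.9, 73.6]
tcp_rot: [-0.312, 1.57, -2.674]
ft_force: [-0.0, 0.7, 0.7]
opening: 0.353
```

```bash
python3 - <<'E'
from h import *
rep()
a=read_camera('scene')
cv2.imwrite('pics/m5.png',cv2.resize(a[150:270,240:380],None,fx=5,fy=5)[:,:,::-1])
E
```

```text
8.525 [ 492.2 -333.9   73.6] press [ -6.9 -63. ] F [-0.   0.7  0.7] op 0.3527633495736071
[[-0.     0.703 -0.711]
 [-0.    -0.711 -0.703]
 [-1.    -0.     0.   ]] yaw y -45.33458346670141
```

View pics/m5.png

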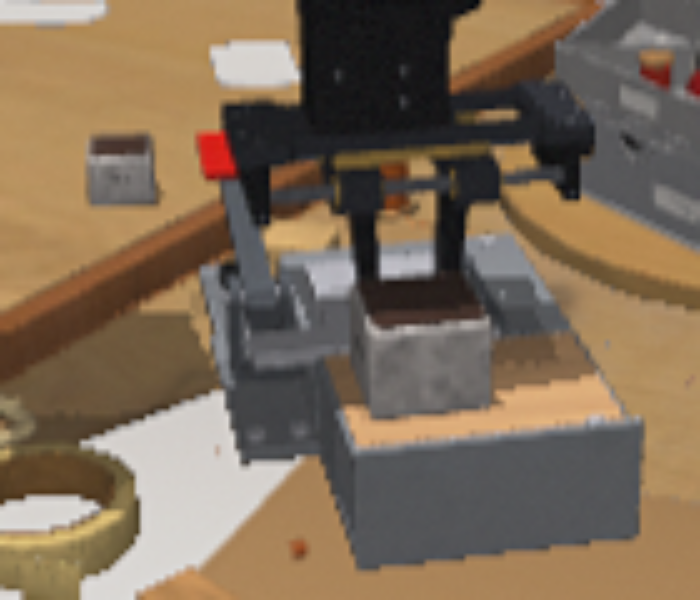

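```bash
python3 - <<'E'
from h import *
for (x,y,z) in [(373,418,60),(492,408,60),(370,330,111),(490,320,111),(357,288,111),(470,277,111)]:
    print(x,y,z,press(plane('scene',x/5+240-.5,y/5+150-.5,z)).round(1))
E
```

```text
373 418 60 [ -39.9 -130.1]
492 408 60 [  20.3 -132.1]
370 330 111 [ -41.5 -134.2]
490 320 111 [  17.8 -135.5]
357 288 111 [-39.4 -86.2]
470 277 111 [ 19.4 -85.2]
```

Emit:
{"name": "step_arm", "arguments": {
  "steps": [
    [0,0,0.1,0],
    [0,0,0.08,0],
    [0,0,0.06,0],
    [0,0,0,0],
    [0,0,-0.1,0],
    [0,0,-0.3,0],
    [0,0,-0.4,0],
    [0,0,0,0]
  ]
}}

```text
t: 9.57
eef_pos: [513.9, -312.1, 73.6]
tcp_rot: [2.774, 1.571, 0.414]
ft_force: [-1.1, 0.2, -0.1]
opening: 0.349
```

```bash
python3 - <<'E'
from h import *
rep()
a=read_camera('scene')
cv2.imwrite('pics/m6.png',cv2.resize(a[150:270,240:380],None,fx=5,fy=5)[:,:,::-1])
E
```

```text
9.575 [ 513.9 -312.1   73.6] press [ -7.1 -32.3] F [-1.1  0.2 -0.1] op 0.34937687377870796
[[ 0.     0.705 -0.709]
 [ 0.    -0.709 -0.705]
 [-1.     0.    -0.   ]] yaw y -45.1838631266394
```

View pics/m6.png

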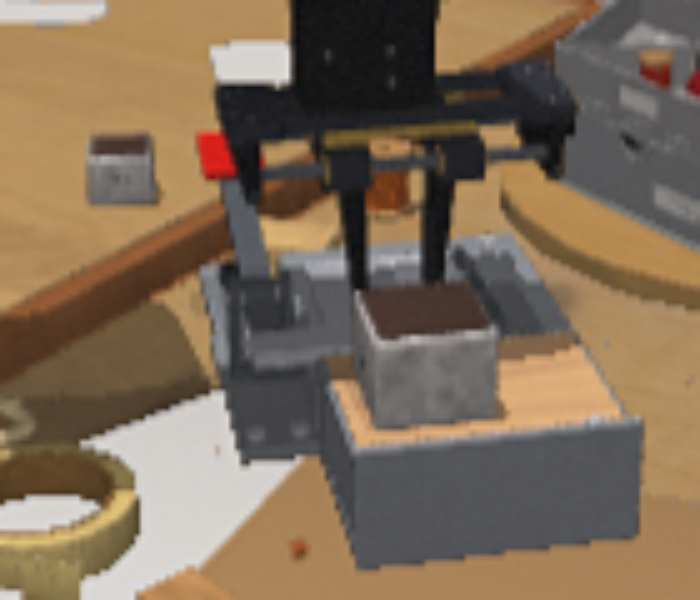

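Emit:
{"name": "step_arm", "arguments": {
  "steps": [
    [-0.4,0,0,0],
    [-0.8,0,0,0],
    [-0.8,0,0,0],
    [-0.6,0,0,0],
    [0,-0.35,-0.85,0],
    [0,-0.35,-0.85,0],
    [0,-0.35,-0.85,0],
    [0,-0.33,-0.85,0],
    [0,0,0,0],
    [0,0,0,0]
  ],
  "jaw": 1
}}

```text
t: 10.88
eef_pos: [584.7, -145.4, 203.5]
tcp_rot: [-0.398, 1.571, -2.759]
ft_force: [0.3, -0.3, -0.2]
opening: 0.005
```

```bash
python3 - <<'E'
from h import *
rep()
a=read_camera('scene'); b=read_camera('top')
for x,y in [(378,428),(497,418)]: print(press(plane('scene',x/5+240-.5,y/5+150-.5,60)).round(1))
cv2.imwrite('pics/m7.png',np.hstack([cv2.resize(a[100:280,220:380],None,fx=2.5,fy=2.5),cv2.resize(b[100:280,200:360],None,fx=2.5,fy=2.5)])[:,:,::-1])
E
```

```text
10.875 [ 584.7 -145.4  203.5] press [-75.6 135.4] F [ 0.3 -0.3 -0.2] op 0.005251664326701188
[[-0.     0.703 -0.711]
 [-0.    -0.711 -0.703]
 [-1.    -0.     0.   ]] yaw y -45.29517228447868
[ -39.3 -140.5]
[  20.3 -142.6]
```

View pics/m7.png

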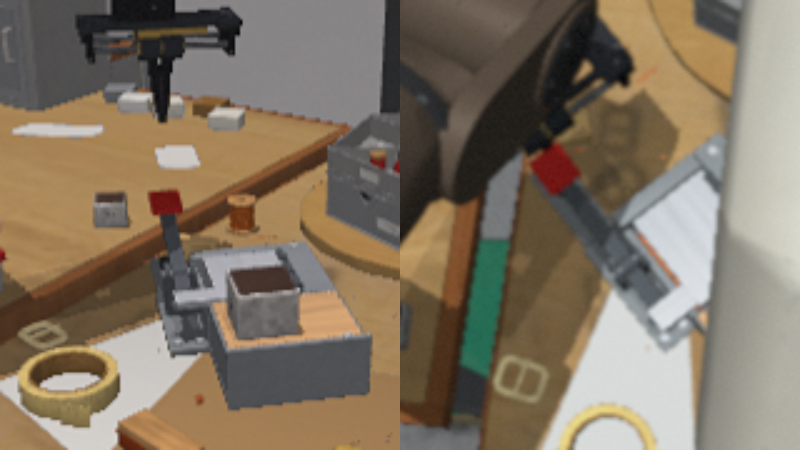

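Emit:
{"name": "step_arm", "arguments": {
  "steps": [
    [0.6,0,-0.08,0],
    [0.7,0,0,0],
    [0.3,0,0,0],
    [0.15,0,0,0],
    [0.15,0,0,0],
    [0.15,0,0,0],
    [0.15,0,0,0],
    [0,0,0,0]
  ]
}}

```text
t: 11.98
eef_pos: [588.9, -142.3, 94.5]
tcp_rot: [2.149, 1.568, -0.213]
ft_force: [1.0, 1.2, 6.3]
opening: 0.009
```

```bash
python3 - <<'E'
from h import *
rep()
a=read_camera('scene')
cv2.imwrite('pics/m8.png',cv2.resize(a[150:270,240:380],None,fx=5,fy=5)[:,:,::-1])
E
```

```text
11.975 [ 588.9 -142.3   94.5] press [-74.8 140.5] F [1.  1.2 6.3] op 0.008698956951917589
[[ 0.003  0.703 -0.711]
 [-0.001 -0.711 -0.703]
 [-1.     0.003 -0.002]] yaw y -45.312823126059335
```

View pics/m8.png

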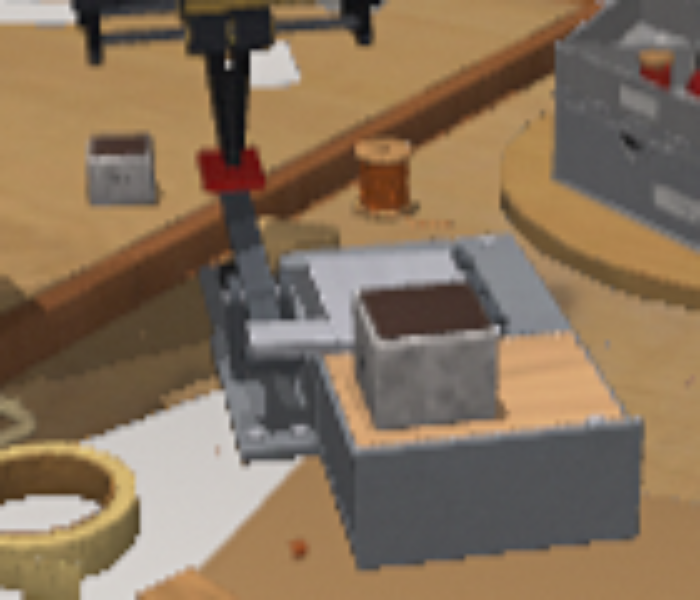

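Emit:
{"name": "step_arm", "arguments": {
  "steps": [
    [0.12,0,0,0],
    [0.12,0,0,0],
    [0.12,0,0,0],
    [0.12,0,0,0],
    [0.12,0,0,0],
    [0.12,0,0,0],
    [0.12,0,0,0],
    [0.12,0,0,0],
    [0,0,0,0]
  ]
}}

```text
t: 13.15
eef_pos: [589.1, -142.2, 46.5]
tcp_rot: [2.182, 1.567, -0.18]
ft_force: [4.1, 2.2, 4.1]
opening: 0.005
```

Emit:
{"name": "step_arm", "arguments": {
  "steps": [
    [0.08,0,0,0],
    [0.08,0,0,0],
    [0,0,0,0]
  ]
}}

```text
t: 13.52
eef_pos: [588.5, -142.7, 38.3]
tcp_rot: [1.917, 1.569, -0.445]
ft_force: [1.8, -1.3, 5.3]
opening: 0.003
```

Emit:
{"name": "step_arm", "arguments": {
  "steps": [
    [0.05,0,0,0],
    [0.05,0,0,0],
    [0,0,0,0]
  ]
}}

```text
t: 13.9
eef_pos: [588.5, -143.1, 35.8]
tcp_rot: [1.816, 1.567, -0.546]
ft_force: [-7.6, -0.9, 31.7]
opening: 0.006
```

```bash
python3 - <<'E'
from h import *
rep()
a=read_camera('scene')
cv2.imwrite('pics/m9.png',cv2.resize(a[150:270,240:380],None,fx=5,fy=5)[:,:,::-1])
E
```

```text
13.9 [ 588.5 -143.1   35.8] press [-74.5 139.7] F [-7.6 -0.9 31.7] op 0.005565253592079545
[[ 0.003  0.703 -0.711]
 [-0.002 -0.711 -0.703]
 [-1.     0.003 -0.001]] yaw y -45.29863108827816
```

View pics/m9.png

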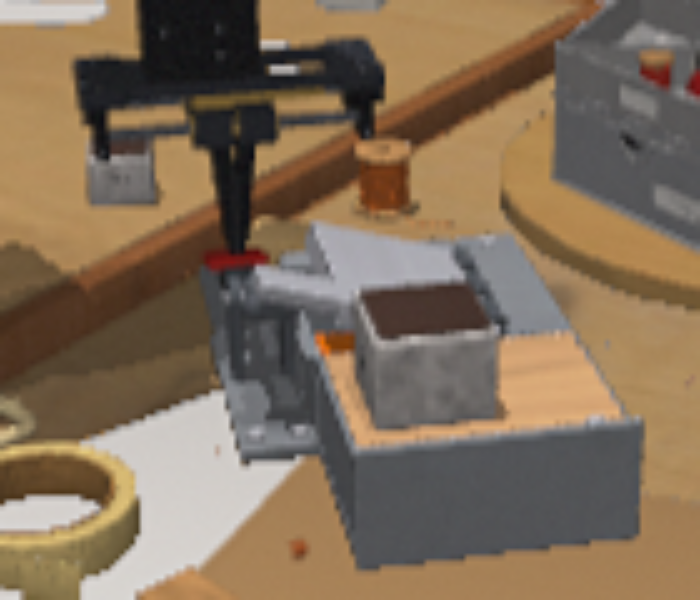

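Emit:
{"name": "step_arm", "arguments": {
  "steps": [
    [-0.02,0,0,0],
    [0,0,0,0],
    [0,0,0,0],
    [0,0,0,0]
  ]
}}

```text
t: 14.45
eef_pos: [588.5, -143.0, 36.1]
tcp_rot: [1.834, 1.568, -0.527]
ft_force: [-4.7, -1.4, 23.9]
opening: 0.002
```

Emit:
{"name": "step_arm", "arguments": {
  "steps": [
    [0,0,0,0],
    [0,0,0,0],
    [0,0,0,0],
    [0,0,0,0],
    [0,0,0,0],
    [0,0,0,0]
  ]
}}

```text
t: 15.2
eef_pos: [588.5, -143.0, 36.1]
tcp_rot: [1.839, 1.568, -0.523]
ft_force: [-4.0, -0.8, 23.9]
opening: 0.007
```

```bash
python3 - <<'E'
from h import *
rep()
a=read_camera('scene');b=read_camera('top')
m=cv2.inRange(b,(150,0,0),(255,90,90));
S=lambda x,y:(x/5+240-.5,y/5+150-.5)
cv2.imwrite('pics/m10.png',np.hstack([cv2.resize(a[150:270,240:380],None,fx=3,fy=3),cv2.resize(b[130:250,220:350],None,fx=3,fy=3)])[:,:,::-1])
E
```

```text
15.2 [ 588.5 -143.    36.1] press [-74.6 139.8] F [-4.  -0.8 23.9] op 0.0069804157531831775
[[ 0.003  0.703 -0.711]
 [-0.002 -0.711 -0.703]
 [-1.     0.003 -0.001]] yaw y -45.30304066541845
```

View pics/m10.png

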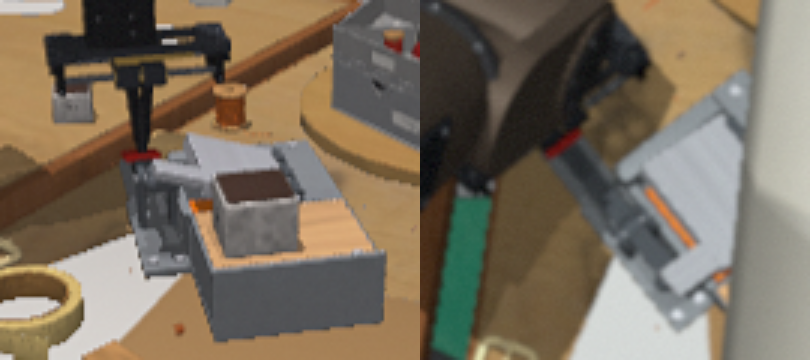

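```bash
python3 - <<'E'
from h import *
for a in (0.2,.24,.29):
    x=45-90*np.cos(a);z=60+90*np.sin(a); u=proj('scene',np.r_[MP@np.array([x,55])+T0,z]); print(a,(u[0]-240+.5)*5,(u[1]-150+.5)*5)
job_done()
E
```

```text
0.2 308.3855236356271 237.75355704354013
0.24 309.58460909595516 232.0589431513568
0.29 311.4273862688526 224.97152808977134
the job is handed in; nothing more can be done
```

I slid the weight onto the ledge with the fingertips, then pressed the red pad down to its stop and handed the job in with the fingers still holding it. `job_done()` gives no verdict, so these are my own last checks:

- **Weight:** it stands upright on the ledge with its centre at about press x -10, y -110 mm. Its trailing face is about 20 mm clear of the flap edge, and the fingers are well away from it. I took the y from one view with the deck height from the text, so it could be a few millimetres out.
- **Lever:** it is at its stop. The force jumped from about 5 N to 32 N at a fingertip height of 36 mm, the height I worked out for the lever fully down. I eased off slightly, and the push then held steady at 24 N.
- **Flap:** the picture puts its raised front corner at about row 222 of the enlarged view. I predicted 225 for 0.29 rad and 232 for the 0.24 rad limit, so it looks fully raised by the lever alone.
- **Bystanders:** I saw none move in the pictures, but I did not measure their positions.

The job took about 15 s of the 45 s. No check failed. The only disagreement was in the early weight-corner measurements, where the two views differed by up to 10 mm at one corner. I allowed clearance for that.

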